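# Lid the stone pots on the jeweller's bench

### The arm

A 6-joint arm with a two-finger parallel gripper is mounted at the origin on the work surface. World frame = base frame: x ahead of the robot, y to its left, z up, the work surface at z = 0. Lengths are in m, angles in rad, forces in N, time in s.
With the tool pointing down it reaches from about 0.35 to 1 m from the base axis. Payload 7.1 kg.
Tool frame: the origin (TCP) lies midway between the tips of the shut fingers; the grasp point (between the pads) lies 19 mm behind it; z points along the fingers, y is the line along which they close (so a half turn about z gives the same grasp; the last joint's range is limited). The gripper opens to 85 mm and grips with 20 to 120 N. Pads are 22 mm wide; open, the fingers measure 114 mm over their backs; the gripper's body (76 mm by 85 mm) begins 54 mm behind the grasp point. The pads swing forward as they close: fully open they stand 13 mm farther back than shut.
Start: joints at [1.153, 0.423, 1.63, -0, 1.089, -0.019], TCP at [0.243, 0.576, 0.231] pointing down, gripper open.
Joint ranges: [-3, 3], [-0.9, 2.11], [0.09, 2.58], [-1.31, 4.45], [0.11, 2.69], [-2.54, 2.54]. Speed limits (rad/s): [2.39, 2.39, 3.01, 3.14, 3.14, 3.14].

### API

Orientations are given as a unit quaternion [w, x, y, z].
In Python, from cell import bot gives the robot as it stands. Calls block until the motion is done:
- bot.reach(position, orientation): joint-space move of the TCP to a pose.
- bot.line_to(position, velocity=0.15, orientation=None): straight line of the TCP; orientation=None keeps the orientation; velocity is the mean speed in m/s.
- bot.goto_joints(angles): joint-space move.
- bot.grip(opening, effort=None): finger opening in m; effort is the grip in N (None keeps the last); returns when the fingers have stopped.
- bot.pause(seconds).
- bot.ik(position, orientation): joint angles nearest the present ones, or None.
- bot.grab_frame(name): name is "side" or "top" or "wrist"; returns a dict with "pixels" (480x640x3 uint8, red, green, blue), "range_z" (480x640 float32, m along the optical axis (not along the pixel's ray), 0 where there is no reading), "fx", "fy", "cx", "cy" (pixels), "k1" (the pictures are not rectified: a ray, as slopes to the right and down, at radius r is drawn at 1 + k1 r^2 times it, then the intrinsics apply), "R" (3x3) and "t" (3): a world point X has camera coordinates R X + t; the wrist camera has in their place "hand_eye" (4x4, takes a point from camera to tool coordinates, whose origin is the TCP and whose axes are the flange's). Camera axes: x right, y down, z forward; pixel columns grow to the right and rows downward; lengths in m; the calibration is good to about 2 mm. A picture is of the moment at which its call begins: read the wrist's pose just before it.
A pose or a line that the arm cannot do raises bot.IKError and nothing moves.
- bot.hand_in(): hands the job in; it is judged then, once.
Readings, each from a call of its own:
- bot.current_clock(): time.
- bot.current_q(): joint angles.
- bot.current_joint_vel(): joint speeds.
- bot.current_joint_torque(): joint torques, N m.
- bot.current_ee_pos(): TCP position.
- bot.current_eef_rot(): TCP orientation.
- bot.current_ft_force(): force on the tool from outside, world axes, zero at the start.
- bot.current_torque(): the same for the moment, N m.
- bot.current_gripper_width(): finger opening in m.
- bot.current_gripper_force(): force on a finger pad.
Only numpy, scipy, OpenCV 4.12 (cv2) and the standard library are available. Lean on these libraries where they do the work, as an engineer would, in place of code of your own. Each camera call takes 0.05 s, during which the arm holds its last target. There are 200 camera calls.

### The job

Close up the four open steel stone pots on the jeweller's blue mat: take each loose lid by its knob and put it on the pot of its own shape and size, square with the pot, so that it sits flat on the rim with its plug inside the mouth. Set the lids down rather than dropping them, leave the pots standing where they are, and do not push away or tip over the orange jar or the brass weight.

Things in the scene. Friction and masses are not known exactly. Their poses are not given: they have to be found in the camera images.
- pot_large: Open large round pot of thin polished steel, 36 mm tall, wall 3 mm, a few loose-looking stones fixed on its floor. It is loose and stands on the mat at any yaw; origin at the centre of its underside, z up. Outside diameter 60 mm, mouth 54 mm. About 300 g. With its own lid seated, the flange lies on the rim, so the lid's origin is 30 mm above the pot's.
- pot_small: Open small round pot of thin polished steel, 36 mm tall, wall 3 mm, a few loose-looking stones fixed on its floor. It is loose and stands on the mat at any yaw; origin at the centre of its underside, z up. Outside diameter 34 mm, mouth 28 mm. About 300 g. With its own lid seated, the flange lies on the rim, so the lid's origin is 30 mm above the pot's.
- pot_square: Open square pot of thin polished steel, 36 mm tall, wall 3 mm, a few loose-looking stones fixed on its floor. It is loose and stands on the mat at any yaw; origin at the centre of its underside, z up. Outside 50 x 50 mm, mouth 44 x 44 mm, sides along its x and y. About 300 g. With its own lid seated, the flange lies on the rim, so the lid's origin is 30 mm above the pot's.
- pot_oblong: Open oblong (rectangular) pot of thin polished steel, 36 mm tall, wall 3 mm, a few loose-looking stones fixed on its floor. It is loose and stands on the mat at any yaw; origin at the centre of its underside, z up. Outside 74 (x) x 40 (y) mm, mouth 68 x 34 mm. About 300 g. With its own lid seated, the flange lies on the rim, so the lid's origin is 30 mm above the pot's.
- lid_large: Steel lid, large round: flange 72 mm across, round plug 42 mm across beneath it, round knob 16 mm across in the middle. Heights above the origin: plug 0 to 6, flange 6 to 10, knob 10 to 30. Origin at the centre of the plug's underside, z up; it lies plug down on the mat at any yaw, knob on top. Between 25 and 130 g.
- lid_small: Steel lid, small round: flange 44 mm across, round plug 16 mm across beneath it, round knob 16 mm across in the middle. Heights above the origin: plug 0 to 6, flange 6 to 10, knob 10 to 30. Origin at the centre of the plug's underside, z up; it lies plug down on the mat at any yaw, knob on top. Between 25 and 130 g.
- lid_square: Steel lid, square: flange 60 x 60 mm, plug 32 x 32 mm beneath it, bar knob in the middle 26 mm long (its x) and 12 mm thick (its y). Heights above the origin: plug 0 to 6, flange 6 to 10, knob 10 to 30. Origin at the centre of the plug's underside, z up; it lies plug down on the mat at any yaw, knob on top. Between 25 and 130 g.
- lid_oblong: Steel lid, oblong: flange 84 (x) x 48 (y) mm, plug 56 x 22 mm beneath it, bar knob in the middle 26 mm long (its x) and 12 mm thick (its y). Heights above the origin: plug 0 to 6, flange 6 to 10, knob 10 to 30. Origin at the centre of the plug's underside, z up; it lies plug down on the mat at any yaw, knob on top. Between 25 and 130 g.
- jar: Bystander: closed round jar, orange with a white cap, 45 mm across, 56 mm tall, light, loose; origin at the centre of its underside. It stands among the pots and lids.
- weight: Bystander: brass balance weight, a 34 mm wide, 26 mm tall cylinder with a small knob, 43 mm tall in all, loose; origin at the centre of its underside. It stands among the pots and lids.
Mind the look-alikes: they are no part of the job. Leave any green or red look-alike of the lid_square alone.

How it is judged:
At the end, for the whole second after the job is handed in: Each lid released, at rest, level (tilt under 0.08 rad) on the upright pot of its shape and size: centres within 10 mm, flange on the rim (lid origin 27 to 32.5 mm above the pot's); square and oblong lids turned to within 0.3 rad of their pots (by symmetry) (horizontal distance between lid_large and pot_large below 0.01 m and z of lid_large in the frame of pot_large between 0.027 and 0.0325 m and angle between each of lid_large, pot_large, lid_small, pot_small, lid_square, pot_square, lid_oblong, pot_oblong's own z axis and vertical below 0.08 rad and linear speed of each of lid_large, lid_small, lid_square, lid_oblong below 0.02 m/s and angular speed of each of lid_large, lid_small, lid_square, lid_oblong below 0.2 rad/s and horizontal distance between lid_small and pot_small below 0.01 m and z of lid_small in the frame of pot_small between 0.027 and 0.0325 m and horizontal distance between lid_square and pot_square below 0.01 m and z of lid_square in the frame of pot_square between 0.027 and 0.0325 m and horizontal distance between lid_oblong and pot_oblong below 0.01 m and z of lid_oblong in the frame of pot_oblong between 0.027 and 0.0325 m and angle between the x axis of lid_oblong and the x axis of pot_oblong, either way round below 0.3 rad and (angle between the x axis of lid_square and the x axis of pot_square, either way round below 0.3 rad or angle between the x axis of lid_square and the y axis of pot_square, either way round below 0.3 rad)); the robot touches nothing.
It fails at once if a pot is pushed more than 30 mm from where it stood, or tipped over (distance of any of pot_large, pot_small, pot_square, pot_oblong from where it was at the start of the episode above 0.03 m or angle between any of pot_large, pot_small, pot_square, pot_oblong's own z axis and vertical above 0.5 rad).
It fails at once if a lid is dropped (falls freely from more than about 25 mm) ((contact force between the fingers and lid_large below 0.05 N and linear speed of lid_large above 0.7 m/s) or (contact force between the fingers and lid_small below 0.05 N and linear speed of lid_small above 0.7 m/s) or (contact force between the fingers and lid_square below 0.05 N and linear speed of lid_square above 0.7 m/s) or (contact force between the fingers and lid_oblong below 0.05 N and linear speed of lid_oblong above 0.7 m/s)).
It fails at once if the orange jar or the brass weight is pushed more than 30 mm away or tipped over (distance of any of jar, weight from where it was at the start of the episode above 0.03 m or angle between any of jar, weight's own z axis and vertical above 0.5 rad).
It also fails if it takes over 102 s, if anything falls off the work surface, if the arm or the gripper's body presses on something with over 40 N, if the wrist force passes 120 N, or if a joint passes its speed limit or range.

## Working session

There is one attempt and no reset: what is moved stays moved. The work goes in short steps, each a Python script; the robot and the scene stay as the last script left them, time stands still between calls to the robot, and variables do not carry over. Pictures are saved under pics/ and viewed, at most 14 in all, crops included, and the job is handed in when it is done.

```bash
ls; mkdir -p pics; python3 - <<'E'
from cell import bot
import cv2, numpy as np, pickle
for n in ["top","side"]:
    f=bot.grab_frame(n); pickle.dump(f,open(n+".pkl","wb"))
    cv2.imwrite(f"pics/{n}0.png",f["pixels"][:,:,::-1])
    print(n,f["fx"],f["fy"],f["cx"],f["cy"],f["k1"]);print(-np.array(f["R"]).T@f["t"]); print(np.round(f["R"],3)); z=f["range_z"]; print((z>0).mean(),np.median(z[z>0]))
print(bot.current_clock(),bot.current_ee_pos(),bot.current_eef_rot())
E
```

```text
pics
top 569.6597221522317 569.6597221522317 314.29477983302434 239.26119626099975 -0.17380043902675119
[ 0.35491729 -0.00273397  1.15709693]
[[-0.005 -1.    -0.002]
 [-0.989  0.006 -0.15 ]
 [ 0.15   0.001 -0.989]]
0.9960123697916666 1.1627281
side 490.62364321002576 490.62364321002576 310.8303482808589 236.10201037127305 -0.13145171079473356
[ 0.40737069 -0.83066694  0.86517435]
[[ 0.991 -0.129  0.021]
 [-0.077 -0.701 -0.709]
 [ 0.106  0.702 -0.705]]
0.9960286458333333 1.2839786
0.1 [0.2424818  0.57550621 0.23060716] [-1.50296713e-04  1.98081105e-01  9.80185383e-01 -6.83657375e-04]
```

View pics/top0.png

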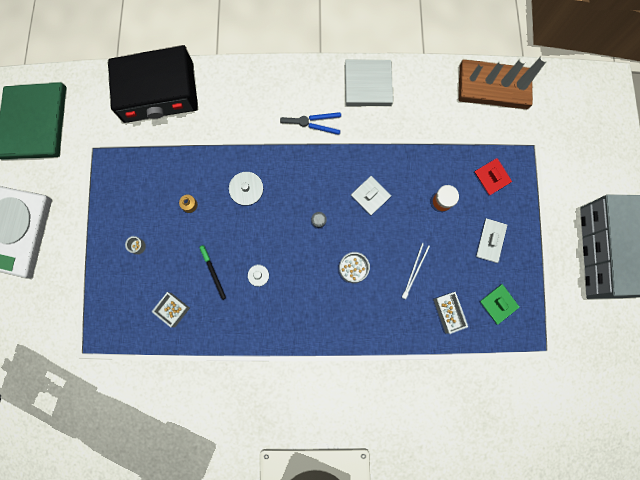

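View pics/side0.png

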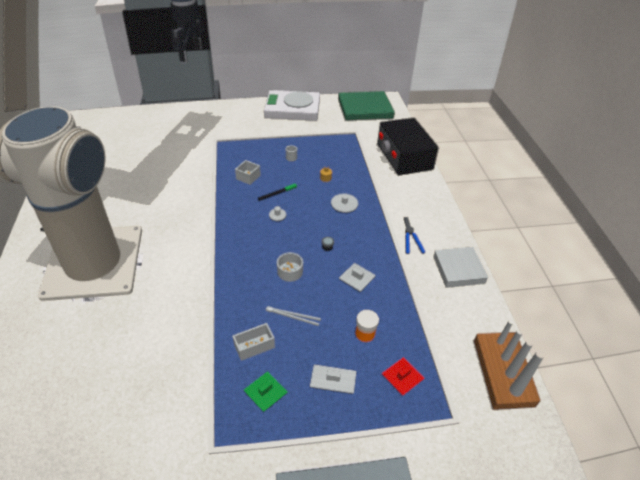

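The top view shows these parts:
- **Lids:** large round (246,188), square (371,195), small round (258,275), oblong (492,241).
- **Pots:** large (354,267), small (135,245), square (169,309), oblong (451,313).
- **Bystanders:** jar (446,198), weight (187,203). The grey cylinder at (319,220), the tweezers and the pen are clutter.

Four things could be lid_square: grey-white (371,195), red (493,177), green (500,304), and a knobless tile off the mat (369,82). The bare-steel one with a bar knob at (371,195) fits, and I'll confirm it in a crop.

```bash
cat > h.py <<'E'
import numpy as np, cv2, pickle
def K(f): return np.array([[f["fx"],0,f["cx"]],[0,f["fy"],f["cy"]],[0,0,1.]])
def rays(f,uv):
    """undistorted slopes (n,3) in the camera frame"""
    p=cv2.undistortPoints(np.asarray(uv,float).reshape(-1,1,2),K(f),np.array([f["k1"],0,0,0,0.]))[:,0]
    return np.c_[p,np.ones(len(p))]
def pose(f):
    """camera->world R, camera centre"""
    if "R" in f:
        R=np.array(f["R"]).T; return R,-R@np.array(f["t"])
    return f["Rw"],f["tw"]
def onplane(f,uv,z):
    R,c=pose(f); d=rays(f,uv)@R.T
    return (c+d*((z-c[2])/d[:,2])[:,None])[:,:2]
def cloud(f):
    v,u=np.mgrid[0:480,0:640]; uv=np.c_[u.ravel(),v.ravel()]
    R,c=pose(f); P=(rays(f,uv)*f["range_z"].reshape(-1,1))@R.T+c
    return P.reshape(480,640,3)
def twoview(fa,a,fb,b):
    """midpoint of the two rays, and their gap"""
    Ra,ca=pose(fa);Rb,cb=pose(fb)
    da=Ra@rays(fa,[a])[0]; db=Rb@rays(fb,[b])[0]
    s=np.linalg.lstsq(np.c_[da,-db],cb-ca,rcond=None)[0]
    p,q=ca+s[0]*da,cb+s[1]*db
    return (p+q)/2,np.linalg.norm(p-q)
def nonblue(f):
    h=cv2.cvtColor(f["pixels"],cv2.COLOR_RGB2HSV)
    return ((~((h[:,:,0]>100)&(h[:,:,0]<125)&(h[:,:,1]>90)))*255).astype(np.uint8)
E
python3 - <<'E'
from h import *
t=pickle.load(open("top.pkl","rb")); s=pickle.load(open("side.pkl","rb"))
for n,f in (("top",t),("side",s)):
    P=cloud(f); m=nonblue(f)
    mat=(m==0)&(P[:,:,0]>.2)&(P[:,:,0]<.75)&(abs(P[:,:,1])<.6); z0=np.median(P[mat][:,2]); print(n,"mat z",z0,P[mat][:,2].std())
    cs,_=cv2.findContours(m,cv2.RETR_EXTERNAL if n=="x" else cv2.RETR_LIST,cv2.CHAIN_APPROX_NONE)
    for c in cs:
        a=cv2.contourArea(c)
        if 60<a<3000:
            r=cv2.minAreaRect(c); k=np.zeros_like(m); cv2.drawContours(k,[c],-1,255,-1)
            z=P[k>0][:,2]; 
            print(np.round(r[0]),np.round(r[1]),round(r[2]),int(a),"z50,90,99 mm",np.round(1000*np.percentile(z,[50,90,99]),1),"xy",onplane(f,[r[0]],.01).round(3))
p=t["pixels"][140:360,80:550][:,:,::-1]
cv2.imwrite("pics/crop1.png",cv2.resize(t["pixels"][150:330,330:530][:,:,::-1],None,fx=3.3,fy=3.3,interpolation=cv2.INTER_CUBIC))
E
```

```text
top mat z 0.00030143329236143046 0.07249845492892386
[451. 313.] [39. 24.] 70 864 z50,90,99 mm [ 9.8 35.8 39.4] xy [[ 0.377 -0.276]]
[170. 310.] [28. 27.] 39 728 z50,90,99 mm [10.3 35.8 39. ] xy [[0.387 0.292]]
[499. 304.] [30. 29.] 52 823 z50,90,99 mm [ 9.7 20.7 32.8] xy [[ 0.394 -0.379]]
[258. 275.] [21. 21.] 45 345 z50,90,99 mm [10.3 28.4 33.1] xy [[0.457 0.113]]
[354. 267.] [30. 30.] 90 719 z50,90,99 mm [ 8.1 35.4 39.2] xy [[ 0.472 -0.081]]
[212. 272.] [58.  6.] 67 205 z50,90,99 mm [ 9.2 12.3 14.2] xy [[0.464 0.207]]
[414. 271.] [ 9. 59.] 24 200 z50,90,99 mm [4.3 7.6 9.6] xy [[ 0.464 -0.203]]
[135. 244.] [17. 20.] 90 264 z50,90,99 mm [17.5 36.2 39.2] xy [[0.52 0.37]]
[492. 240.] [23. 41.] 14 870 z50,90,99 mm [ 9.9 15.8 31.8] xy [[ 0.525 -0.368]]
[318. 219.] [14. 15.] 90 168 z50,90,99 mm [22.2 25.4 27.8] xy [[ 0.571 -0.01 ]]
[188. 203.] [18. 16.] 45 246 z50,90,99 mm [25.8 30.7 43.1] xy [[0.607 0.261]]
[445. 198.] [23. 28.] 45 487 z50,90,99 mm [54.7 58.1 61.3] xy [[ 0.615 -0.274]]
[370. 195.] [29. 29.] 45 807 z50,90,99 mm [10.  23.1 32.4] xy [[ 0.621 -0.118]]
[246. 188.] [32. 35.] 
[... 995 characters left out ...]
 244.] [13. 11.] 90 114 z50,90,99 mm [22.  24.2 26.5] xy [[ 0.573 -0.009]]
[418. 242.] [24.  5.] 61 99 z50,90,99 mm [ 8.9 12.4 13.8] xy [[ 0.797 -0.029]]
[408. 242.] [22.  5.] 90 92 z50,90,99 mm [ 9.8 12.4 13.8] xy [[ 0.771 -0.025]]
[277. 214.] [16. 16.] 45 189 z50,90,99 mm [ 9.8 27.5 31.7] xy [[0.46  0.111]]
[344. 202.] [19. 28.] 90 418 z50,90,99 mm [ 9.7 15.7 31. ] xy [[0.641 0.138]]
[277. 191.] [ 5. 40.] 72 90 z50,90,99 mm [ 8.1 11.2 12.9] xy [[0.468 0.204]]
[326. 174.] [16. 13.] 90 170 z50,90,99 mm [18.7 30.3 42.3] xy [[0.61  0.265]]
[247. 172.] [26. 22.] 22 442 z50,90,99 mm [20.9 35.4 38.6] xy [[0.39 0.3 ]]
[291. 153.] [16. 12.] 90 161 z50,90,99 mm [ 21.9  35.6 170.7] xy [[0.523 0.378]]
```

View pics/crop1.png

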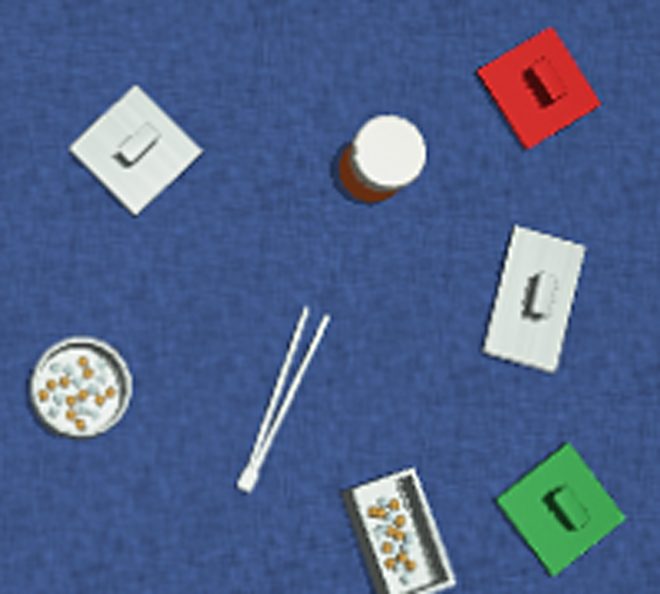

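The crop shows the plain steel square lid at crop (136,149) with its bar knob, clearly different from the red one (540,85) and the green one (560,505). The oblong lid is at (535,297). So the steel one, full image (371,195), is lid_square. Next I'll measure from the wrist camera.

```bash
cat >> h.py <<'E'
from scipy.spatial.transform import Rotation as Ro
def down(a): return np.array([0,np.cos(a/2),np.sin(a/2),0])   # tool z down, tool x at yaw a
def wrist(bot):
    p=np.array(bot.current_ee_pos()); q=np.array(bot.current_eef_rot())
    f=bot.grab_frame("wrist"); T=np.eye(4); T[:3,:3]=Ro.from_quat(q[[1,2,3,0]]).as_matrix(); T[:3,3]=p
    C=T@np.array(f["hand_eye"]); f["Rw"],f["tw"]=C[:3,:3],C[:3,3]; return f
E
python3 - <<'E'
from cell import bot
from h import *
bot.reach([.44,.33,.33],down(2.4))
f=wrist(bot); pickle.dump(f,open("w0.pkl","wb")); cv2.imwrite("pics/w0.png",f["pixels"][:,:,::-1])
print(bot.current_clock(),bot.current_q(),f["fx"],f["k1"],f["tw"],np.round(f["Rw"],2),np.round(f["hand_eye"],3))
print(onplane(f,[[0,0],[639,0],[639,479],[0,479],[320,240]],.01).round(3))
for a in np.arange(0,6.3,.4):
    q=bot.ik([.44,.33,.1],down(a)); print(round(a,1),None if q is None else np.round(q,2))
E
```

```text
1.4 [ 6.23592406e-01  2.10456394e-01  1.69534969e+00  3.24486425e-04
  1.23662755e+00 -2.07180225e-01] 412.4280350449915 0.0005049450111152614 [0.38508689 0.38159009 0.47186258] [[ 0.68  0.71  0.22]
 [ 0.74 -0.65 -0.2 ]
 [ 0.    0.29 -0.96]] [[-0.001 -0.956 -0.292  0.075]
 [ 1.    -0.001  0.001  0.001]
 [-0.001 -0.292  0.956 -0.142]
 [ 0.     0.     0.     1.   ]]
[[ 0.093  0.216]
 [ 0.523  0.686]
 [ 1.066  0.376]
 [ 0.449 -0.297]
 [ 0.494  0.282]]
0.0 [ 0.62  0.5   1.88 -0.    0.76  2.19]
0.4 [ 0.62  0.5   1.88 -0.    0.76  1.79]
0.8 [ 0.62  0.5   1.88 -0.    0.76  1.39]
1.2 [ 0.62  0.5   1.88 -0.    0.76  0.99]
1.6 [ 0.62  0.5   1.88 -0.    0.76  0.59]
2.0 [ 0.62  0.5   1.88 -0.    0.76  0.19]
2.4 [ 0.62  0.5   1.88 -0.    0.76 -0.21]
2.8 [ 0.62  0.5   1.88 -0.    0.76 -0.61]
3.2 [ 0.62  0.5   1.88 -0.    0.76 -1.01]
3.6 [ 0.62  0.5   1.88 -0.    0.76 -1.41]
4.0 [ 0.62  0.5   1.88 -0.    0.76 -1.81]
4.4 [ 0.62  0.5   1.88 -0.    0.76 -2.21]
4.8 None
5.2 None
5.6 None
6.0 [ 0.62  0.5   1.88 -0.    0.76  2.48]
```

View pics/w0.png

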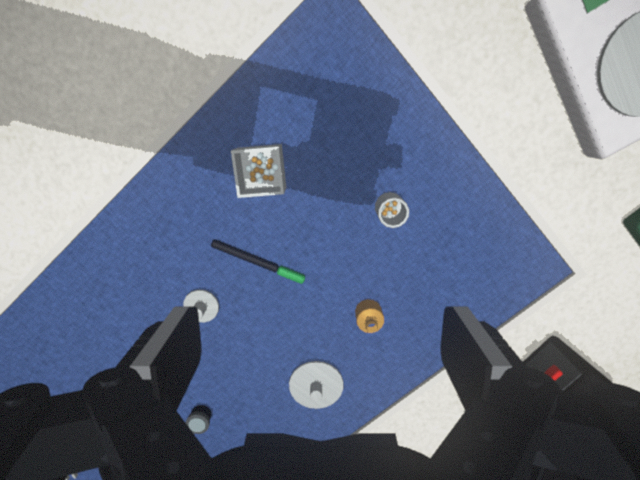

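The wrist view covers the left half of the mat well: square pot (259,171), small pot (392,210), weight (370,317), large lid (316,385), small lid (201,306). Now I'll survey each item from two wrist positions.

```bash
cat > survey.py <<'E'
from cell import bot
from h import *
G=dict(pot_oblong=(.380,-.274),lid_oblong=(.526,-.369),lid_square=(.621,-.118),pot_large=(.474,-.078),lid_large=(.639,.140),lid_small=(.458,.113),pot_small=(.522,.373),pot_square=(.389,.295))
H=.17
def blob(f,xy,kind):
    """pixel masks of the object near xy: whole outline (colour), and its top part (range)"""
    P=cloud(f); near=np.hypot(P[:,:,0]-xy[0],P[:,:,1]-xy[1])<.06
    m=(nonblue(f)>0)&near
    n,l,st,_=cv2.connectedComponentsWithStats(m.astype(np.uint8))
    k=1+np.argmax(st[1:,4]); m=l==k
    lo=.020 if kind=="lid" else .029
    return m,m&(P[:,:,2]>lo)&(P[:,:,2]<.045),P
def contour(m):
    m=cv2.morphologyEx(m.astype(np.uint8),cv2.MORPH_CLOSE,np.ones((3,3)))
    return max(cv2.findContours(m,cv2.RETR_EXTERNAL,cv2.CHAIN_APPROX_NONE)[0],key=cv2.contourArea)[:,0].astype(float)
def fit(f,c,z):
    return cv2.minAreaRect((onplane(f,c,z)*1000).astype(np.float32))
def main(names):
    out={}
    for n in reversed(names):
        xy=np.array(G[n]); a=np.arctan2(xy[1],xy[0])+np.pi/2; ux=np.array([np.cos(a),np.sin(a)])
        fs=[]
        for s in (-.04,.04):
            bot.reach([*(xy-(.075+s)*ux),H],down(a)); fs.append(wrist(bot))
        out[n]=fs
    pickle.dump(out,open("survey.pkl","wb")); print("t",bot.current_clock())
if __name__=="__main__": main(list(G))
E
cat > ana.py <<'E'
from survey import *
S=pickle.load(open("survey.pkl","rb"))
for n,fs in S.items():
    kind=n[:3]; r=[blob(f,G[n],kind) for f in fs]; cw=[contour(a[0]) for a in r]; ct=[contour(a[1]) for a in r]
    mid=lambda c: cv2.minAreaRect(c.astype(np.float32))[0]
    pt,gt=twoview(fs[0],mid(ct[0]),fs[1],mid(ct[1])); pw,gw=twoview(fs[0],mid(cw[0]),fs[1],mid(cw[1]))
    print(n,"top part 2-view",(pt*1000).round(1),"gap",round(gt*1e3,1),"| outline 2-view",(pw*1000).round(1),"| range top",[round(1e3*np.median(a[2][a[1]][:,2]),1) for a in r])
    for f,a,b in zip(fs,cw,ct):
        for lab,c,z in (("outline",a,.010 if kind=="lid" else .036),("top",b,.030 if kind=="lid" else .036)):
            q=fit(f,c,z); print("   ",lab,np.round(q[0],1),np.round(q[1],1),round(q[2],1),end="")
        print()
E
python3 survey.py && python3 ana.py
```

```text
t 11.9083Traceback (most recent call last):
  File "ana.py", line 4, in <module>
    kind=n[:3]; r=[blob(f,G[n],kind) for f in fs]; cw=[contour(a[0]) for a in r]; ct=[contour(a[1]) for a in r]
                                                                                      ~~~~~~~^^^^^^
  File "survey.py", line 15, in contour
    return max(cv2.findContours(m,cv2.RETR_EXTERNAL,cv2.CHAIN_APPROX_NONE)[0],key=cv2.contourArea)[:,0].astype(float)
           ~~~^^^^^^^^^^^^^^^^^^^^^^^^^^^^^^^^^^^^^^^^^^^^^^^^^^^^^^^^^^^^^^^^^^^^^^^^^^^^^^^^^^^^
ValueError: max() iterable argument is empty
```

```bash
python3 - <<'E'
from survey import *
S=pickle.load(open("survey.pkl","rb"))
ims=[cv2.resize(S[n][i]["pixels"][:,:,::-1],(200,150)) for i in (0,1) for n in S]
cv2.imwrite("pics/mont.png",np.vstack([np.hstack(ims[4*i:4*i+4]) for i in range(4)]))
for n in S:
    for f in S[n]:
        P=cloud(f); m=nonblue(f)>0; near=np.hypot(P[:,:,0]-G[n][0],P[:,:,1]-G[n][1])<.06
        print(n,near.sum(),(m&near).sum(),np.percentile(P[near][:,2],[1,50,99]).round(4) if near.any() else 0, f["tw"].round(3),np.median(f["range_z"]))
E
```

```text
pot_square 57910 41574 [-0.0011  0.2245  0.3131] [0.366 0.328 0.313] 0.30657357
pot_square 20772 7820 [-0.0015  0.0009  0.3136] [0.415 0.263 0.314] 0.30859733
pot_small 58096 38677 [-0.0012  0.2224  0.3118] [0.498 0.406 0.312] 0.30495256
pot_small 20753 3257 [-0.0014  0.0005  0.3126] [0.546 0.339 0.313] 0.3049404
lid_small 58034 39301 [-0.0011  0.2241  0.3128] [0.45  0.153 0.313] 0.30606166
lid_small 21131 4183 [-0.0015  0.0005  0.3121] [0.469 0.074 0.312] 0.30703697
lid_large 58100 44734 [-0.0011  0.2223  0.3116] [0.63  0.18  0.312] 0.30499816
lid_large 20800 9599 [-0.0013  0.0015  0.3126] [0.648 0.099 0.313] 0.307257
pot_large 58022 42630 [-0.0011  0.224   0.3128] [ 0.482 -0.038  0.313] 0.30567664
pot_large 21206 8445 [-0.0014  0.001   0.3121] [ 0.469 -0.118  0.312] 0.3059638
lid_square 58444 44165 [-0.0011  0.2219  0.3116] [ 0.628 -0.077  0.312] 0.30248606
lid_square 20915 8850 [-0.0013  0.0012  0.3125] [ 0.613 -0.159  0.312] 0.30644625
lid_oblong 58398 45539 [-0.0011  0.2232  0.3123] [ 0.55  -0.335  0.312] 0.3032937
lid_oblong 21327 10528 [-0.0014  0.002   0.3122] [ 0.504 -0.401  0.312] 0.2975574
pot_oblong 57953 44253 [-0.0011  0.224   0.313 ] [ 0.405 -0.242  0.313] 0.30551964
pot_oblong 20990 8570 [-0.0013  0.001   0.3121] [ 0.357 -0.308  0.312] 0.3055338
```

View pics/mont.png

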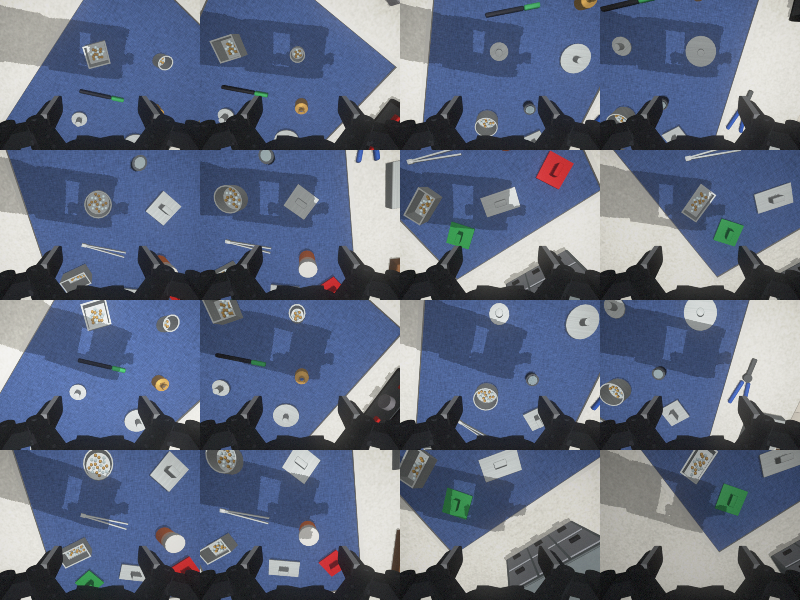

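The montage shows every item clearly in its first view, but some second views are clipped at the top edge, and gripper pixels fall inside my radius. I'll add a height gate and use all the unclipped frames.

```bash
cat > ana.py <<'E'
from survey import *
S=pickle.load(open("survey.pkl","rb"))
F=[f for fs in S.values() for f in fs]
def blob(f,P,xy,kind):
    near=(np.hypot(P[:,:,0]-xy[0],P[:,:,1]-xy[1])<.052)&(P[:,:,2]<.06)
    m=(nonblue(f)>0)&near
    n,l,st,_=cv2.connectedComponentsWithStats(m.astype(np.uint8))
    if n<2: return None
    k=1+np.argmax(st[1:,4]); x,y,w,h,a=st[k]
    if a<400 or x<2 or y<2 or x+w>638 or y+h>330: return None
    m=l==k; return m,m&(P[:,:,2]>(.024 if kind=="lid" else .031))&(P[:,:,2]<.045)
mid=lambda c: cv2.minAreaRect(c.astype(np.float32))[0]
if __name__=="__main__":
  C=[cloud(f) for f in F]
  for n,xy in G.items():
    V=[]
    for f,P in zip(F,C):
        b=blob(f,P,xy,n[:3])
        if b is None or b[1].sum()<30: continue
        V.append((np.hypot(*(f["tw"][:2]-xy)),f,contour(b[0]),contour(b[1]),np.median(P[b[1]][:,2])))
    V.sort(key=lambda v:v[0]); V=V[:4]
    print(n,"views",len(V))
    for v in V[1:]:
        p,g=twoview(V[0][1],mid(V[0][3]),v[1],mid(v[3])); print("   top 2-view mm",(p*1e3).round(1),"gap",round(g*1e3,1))
    zo,zt=(.010,.030) if n[:3]=="lid" else (.036,.036)
    for v in V:
        a,b=fit(v[1],v[2],zo),fit(v[1],v[3],zt)
        print("   d%.0f range top %.1f"%(v[0]*1e3,v[4]*1e3),"outline",np.round(a[0],1),np.round(a[1],1),round(a[2],1)," top",np.round(b[0],1),np.round(b[1],1),round(b[2],1))
E
python3 ana.py
```

```text
pot_oblong views 2
   top 2-view mm [ 379.  -271.7   32.8] gap 1.0
   d41 range top 35.5 outline [ 378.5 -272.8] [75.3 41.5] 18.5  top [ 378.4 -272.9] [73.8 40. ] 18.6
   d180 range top 35.2 outline [ 386.3 -275.8] [86.4 51.4] 18.5  top [ 380.1 -273.4] [76.2 41.8] 18.6
lid_oblong views 2
   top 2-view mm [ 526.2 -368.5   26.8] gap 0.1
   d42 range top 29.5 outline [ 526.4 -368.5] [49.2 84.8] 73.4  top [ 526.5 -368.2] [12.4 25.9] 72.6
   d176 range top 29.3 outline [ 525.6 -367.8] [49.5 85.6] 73.3  top [ 524.6 -367. ] [13.1 28.2] 73.4
lid_square views 3
   top 2-view mm [ 622.3 -118.2   26. ] gap 0.3
   top 2-view mm [ 622.3 -118.    26.1] gap 0.0
   d42 range top 29.4 outline [ 622.4 -117.8] [61.1 61. ] 43.8  top [ 622.4 -117.6] [12.2 26. ] 43.7
   d152 range top 29.4 outline [ 621.4 -118.1] [61.3 61.5] 43.4  top [ 620.2 -118.3] [13.8 27.3] 44.0
   d160 range top 29.4 outline [ 621.5 -117.5] [60.8 62.1] 43.7  top [ 620.4 -117. ] [12.5 28.7] 43.9
pot_large views 2
   top 2-view mm [470.9 -79.1  32.9] gap 0.3
   d41 range top 35.4 outline [471.  -79.6] [60.  60.1] 36.9  top [470.8 -79.
[... 1018 characters left out ...]
 gap 0.2
   top 2-view mm [518.5 367.2  33. ] gap 0.0
   d41 range top 35.3 outline [517.6 368.3] [33.6 36.2] 35.6  top [518.5 367.3] [33.2 33.2] 8.5
   d42 range top 35.5 outline [519.1 366.2] [33.6 36.2] 20.7  top [519.  366.6] [33.2 33.2] 35.3
   d153 range top 35.2 outline [513.5 362.7] [47.1 33.6] 37.1  top [517.5 366.1] [35.6 33. ] 37.0
   d162 range top 35.3 outline [511.3 365.9] [48.7 33.8] 8.4  top [517.1 366.6] [34.2 33.9] 44.6
pot_square views 2
   top 2-view mm [387.  289.2  34.2] gap 0.1
   d40 range top 35.5 outline [386.7 289.5] [51.5 52.8] 52.2  top [387.3 289. ] [49.9 50.2] 52.2
   d156 range top 35.1 outline [392.5 295.6] [65.8 51.1] 52.2  top [388.5 290.2] [52.5 49.9] 52.2
```

All eight items are measured to about 1 mm. Knob tops sit at about 29.4 mm and rims at about 35.4 mm, which matches the text. I'll do the large lid first.

```bash
cat > pick.py <<'E'
from cell import bot
from h import *
import sys
T=dict( # lid xy, lid long-axis deg, pot xy, pot axis deg
 large=((.6387,.1414),None,(.4709,-.0794),None),
 small=((.4575,.1138),None,(.5186,.3671),None),
 square=((.6223,-.1178),133.7,(.3871,.2892),(52.2,142.2)),
 oblong=((.5264,-.3684),163.2,(.3786,-.2725),(18.6,)))
ZG,ZT=.0135,.105
def yaws(degs,xy):
    """candidate tool yaws with the j6 each would need"""
    az=np.arctan2(xy[1],xy[0])+np.pi/2
    if degs is None: return [az]
    c=[np.radians(d+180*k) for d in np.atleast_1d(degs) for k in (-2,-1,0,1,2)]
    return [a for a in c if abs(az-a)<2.4]
def run(n):
    l,la,p,pa=T[n]; l,p=np.array(l),np.array(p)
    A=[(abs(a-b)+.3*abs(a-np.arctan2(l[1],l[0])-np.pi/2),a,b) for a in yaws(la,l) for b in yaws(pa,p)]
    _,a,b=min(A)
    bot.grip(.045,40); bot.reach([*l,ZT],down(a)); bot.line_to([*l,ZG],.12)
    bot.grip(0,40); w=bot.current_gripper_width(); f0=bot.current_ft_force()[2]
    bot.line_to([*l,ZT],.12); w2=bot.current_gripper_width(); bot.pause(.2)
    f1=bot.current_ft_force()[2]
    print(n,"yaw",round(np.degrees(a)),"->",round(np.degrees(b)),"width",w.__round__(4),w2.__round__(4),"Fz",round(f0,2),round(f1,2))
    if w2<.009: raise SystemExit("lost it")
    bot.line_to([*p,ZT],.2,down(b)); z=ZG+.030
    bot.line_to([*p,z+.003],.12); bot.pause(.15); f1=bot.current_ft_force()[2]
    for dz in (.0015,.0005,-.0003,-.001):
        bot.line_to([*p,z+dz],.02); bot.pause(.1); f=bot.current_ft_force()[2]
        print("   dz",dz,"dF",round(f-f1,2))
        if f-f1>1.5: break
    bot.grip(.045); bot.line_to([*p,ZT],.12)
    print("   t",bot.current_clock())
if __name__=="__main__":
    for n in sys.argv[1:]: run(n)
E
python3 pick.py large && python3 - <<'E'
from cell import bot
from h import *
f=bot.grab_frame("side"); cv2.imwrite("pics/side1.png",cv2.resize(f["pixels"][120:420,180:460,::-1],None,fx=2,fy=2))
E
```

```text
large yaw 102 -> 80 width 0.0142 0.0144 Fz 6.55 -0.7
   dz 0.0015 dF 0.56
   dz 0.0005 dF 8.63
   t 21.0333
```

View pics/side1.png

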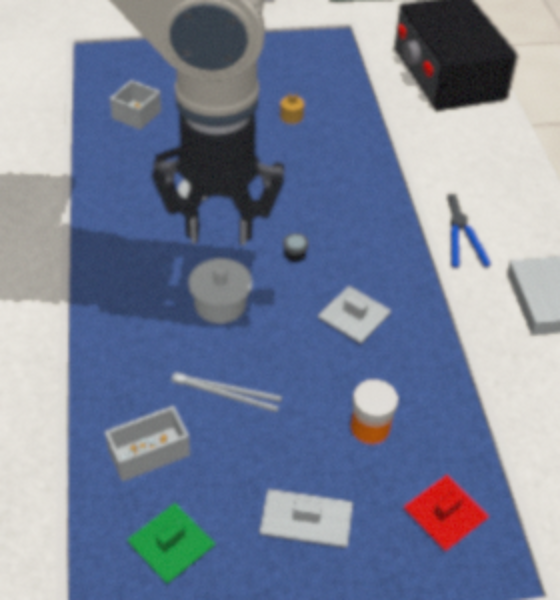

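The side view shows the large lid seated level on its pot (crop 220,280). The fingertips brushed the flange as they closed (6.5 N), so I'll grip 1.5 mm higher for the rest.

```bash
sed -i 's/ZG,ZT=.0135/ZG,ZT=.0150/' pick.py; python3 pick.py small square oblong && cat > check.py <<'E'
from survey import *; import ana
# one look per pot from the placed side; outline at z=.040 is the flange, top is the knob
P0=dict(large=(.4709,-.0794),small=(.5186,.3671),square=(.3871,.2892),oblong=(.3786,-.2725))
for n in ("oblong","large","small","square"):
    xy=np.array(P0[n]); a=np.arctan2(xy[1],xy[0])+np.pi/2; ux=np.array([np.cos(a),np.sin(a)])
    bot.reach([*(xy-.035*ux),H],down(a)); f=wrist(bot); cv2.imwrite(f"pics/fin_{n}.png",f["pixels"][:,:,::-1])
    P=cloud(f); near=np.hypot(P[:,:,0]-xy[0],P[:,:,1]-xy[1])<.06
    for lab,lo,hi,z in (("flange",.033,.075,.04),("knob",.054,.075,.06)):
        m=near&(P[:,:,2]>lo)&(P[:,:,2]<hi); q=fit(f,contour(m),z)
        print(n,lab,np.round(q[0],1),np.round(q[1],1),round(q[2],1),"z",np.median(P[m][:,2]).round(4),end=" ")
    m=near&(P[:,:,2]>.035)&(P[:,:,2]<.046); X=P[m]; c=np.linalg.lstsq(np.c_[X[:,:2],np.ones(len(X))],X[:,2],rcond=None)[0]
    print("tilt",np.hypot(*c[:2]).round(3))
ims=[cv2.resize(cv2.imread(f"pics/fin_{n}.png"),(400,300)) for n in P0]
cv2.imwrite("pics/fin.png",np.vstack([np.hstack(ims[:2]),np.hstack(ims[2:])])); print(bot.current_clock())
E
python3 check.py
```

```text
small yaw 104 -> 125 width 0.014 0.0139 Fz 5.28 -0.53
   dz 0.0015 dF -1.08
   dz 0.0005 dF 0.19
   dz -0.0003 dF 5.15
   t 28.7917
square yaw 134 -> 142 width 0.011 0.0108 Fz 5.12 -0.18
   dz 0.0015 dF 0.53
   dz 0.0005 dF 6.48
   t 38.2417
oblong yaw -17 -> 19 width 0.0107 0.0107 Fz 5.55 -1.18
   dz 0.0015 dF -0.75
   dz 0.0005 dF 4.61
   t 46.8167
oblong flange [ 378.7 -271.8] [83.6 47.7] 18.5 z 0.0397 oblong knob [ 378.8 -271.6] [26.1 12.2] 18.5 z 0.0595 tilt 0.002
large flange [471.6 -79.4] [71.  70.7] 78.2 z 0.0397 large knob [471.5 -79.1] [15.3 15.6] 27.6 z 0.0594 tilt 0.001
small flange [519.8 367.6] [42.8 42.7] 61.1 z 0.0398 small knob [519.6 367.8] [15.3 15.3] 35.1 z 0.0595 tilt 0.003
square flange [387.8 290.4] [59.7 59.8] 52.1 z 0.0398 square knob [387.6 290.6] [11.9 26.2] 52.2 z 0.0595 tilt 0.001
50.925
```

View pics/fin.png

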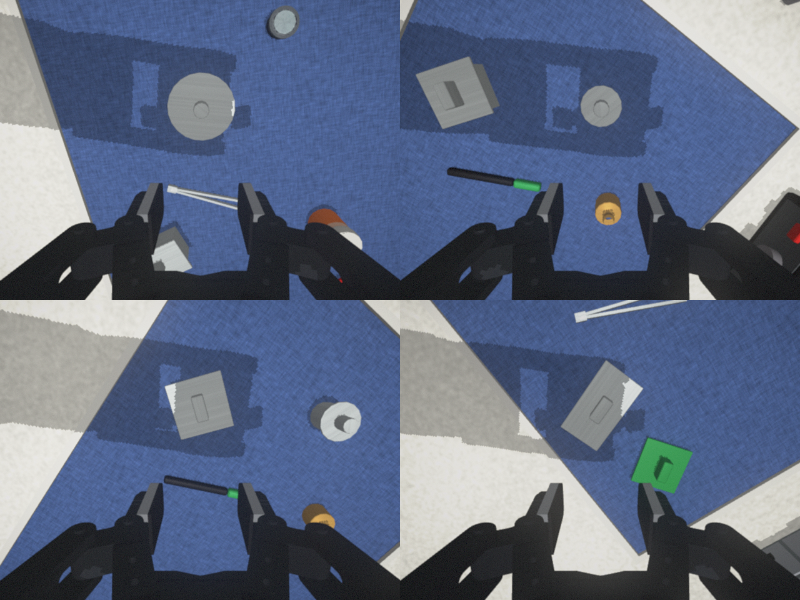

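The four wrist views show each lid level on its own pot: large (200,105), small (600,105), square (200,405), oblong (600,405). They are within about 1.5 mm of the measured pot centres and the flange tops are at 39.7 mm. The jar and weight are standing. Handing in.

```bash
python3 -c "
from cell import bot
print(bot.hand_in())"
```

```text
the job is handed in; nothing more can be done
None
```

The job is handed in at about 51 s: all four lids sit level on their own pots, within about 1.5 mm of the pot centres measured before placing, and the jar and weight are still standing; the hand-in returned no verdict.

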